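# Clamp a shoe sole on its jig with a castle nut and lock it with the cross pin

### The arm

A 6-joint arm with a two-finger parallel gripper is mounted at the origin on the work surface. World frame = base frame: x ahead of the robot, y to its left, z up, the work surface at z = 0. Lengths are in m, angles in degrees, forces in N, time in s.
With the tool pointing down it reaches from about 0.4 to 0.825 m from the base axis. Payload 7 kg.
Tool frame: the origin (TCP) lies midway between the tips of the shut fingers; the grasp point (between the pads) lies 19 mm behind it; z points along the fingers, y is the line along which they close (so a half turn about z gives the same grasp; the last joint's range is limited). The gripper opens to 88 mm and grips with 3 to 60 N. Pads are 19 mm wide; open, the fingers measure 130 mm over their backs; the gripper's body (78 mm by 193 mm) begins 47 mm behind the grasp point.
Start: joints at [86.293, 20.546, 0.682, 0, -70.136, -16.507], TCP at [0.233, 0.633, 0.227] pointing down, gripper open.
Joint ranges: [-176.03, 176.03], [-82.01, 121.73], [-58.28, 71.71], [-173.87, 95.51], [-174.79, -0.11], [-173.66, 173.66]. Speed limits (degrees/s): [136.94, 136.94, 172.46, 180, 180, 180].

### API

Orientations are given as [roll, pitch, yaw] about the fixed x, y, z axes, in that order (R = Rz(yaw) Ry(pitch) Rx(roll)).
In Python, from plant import * gives the robot as it stands.
- The arm moves only by the tool move_arm, never from a script. Its argument "commands" is a list of rows, each a list of 7 numbers: the shift along the world's x, y, z in mm, then the turn, a rotation vector about the world's x, y, z in degrees, then the opening in per cent of the stroke, from 0 (shut) to 100 (fully open). In form: [[x, y, z, rx, ry, rz, fingers], ...]. A call has 1 to 20 rows; each row shifts and turns the commanded pose from where the row before left it; what a row does not reach is not made up. A row lasts 1/10 s, in which the tool goes at most 50 mm and 8.59 degrees, less where a joint would pass 70% of its speed; a pose out of reach is approached as far as the arm can. A call with a gripper value outside its range is refused whole. The fingers move at their own pace and stop on an object; "squeeze" is the grip in N (left out, the last holds). Time passes only in rows, so rows that do not move let the fingers close. It gives the time, the measured TCP pose, the force and the opening at its end, in the units of the state.
- get_state(): the state, without advancing time (a new reading comes with each control period).
- capture(name): name is "scene" or "side" or "wrist"; returns a dict with "frame" (480x640x3 uint8, blue, green, red), "camera_matrix" (3x3 intrinsics, pixels), "world_to_cam" (4x4, takes a point from world to camera coordinates); the wrist camera has in their place "tool_from_camera" (4x4, takes a point from camera to tool coordinates, whose origin is the TCP and whose axes are the flange's). Camera axes: x right, y up, looking along -z (the intrinsics and any distortion apply to the point x, -y, -z); pixel columns grow to the right and rows downward; lengths in m; the calibration is good to about 2 mm. A picture is of the moment at which its call begins: read the wrist's pose just before it. There is no depth.
- close_job(): hands the job in, once; it reports no verdict.
The state is a dict: "time_s": time; "joints": joint angles; "qd": joint speeds; "joint_torque": joint torques, N m; "tcp_pos": TCP position; "eef_rot": TCP orientation; "contact_force": force on the tool from outside, world axes, zero at the start; "moment": the same for the moment, N m; "gripper_width": finger opening in m.
Only numpy, scipy, OpenCV 4.12 (cv2) and the standard library are available. Lean on these libraries where they do the work, as an engineer would, in place of code of your own. Each camera call takes 0.05 s, during which the arm holds its last target. There are 200 camera calls.

### The job

Clamp the shoe sole on its jig: screw the castle nut clockwise until it is properly tight on the sole, then turn it just a little further, until a slot lines up with the cross hole of the stud. Then take the lock pin out of its wooden keeper and push it through slot and stud until its head is up against the nut, and leave everything standing there; do not crush the sole by overtightening and leave the other things on the bench alone.

Things in the scene. Friction and masses are not known exactly. Their poses are not given: they have to be found in the camera images.
- hole (a point): Centre of the level cross hole (11 mm wide, 11 mm high, right through) in the jig's upright dark steel stud, 28 mm in diameter, flat top 14.5 mm above this point. The hole runs along y; x is the long side of the jig, a fixed plywood board 270 x 110 mm, 30 mm high; z up. The sole's upper face is 42 mm below this point, the bench 84 mm below.
- nut: Bright steel castle nut round the stud, 48 mm high. Origin on its axis at its underside, z up; it turns with the nut. Underneath a round collar 42 mm across, 12 mm high, that bears on the sole. Starts 0.2 to 1 mm above the sole, at any angle. Clockwise from above screws it down, 0.7 mm per radian; it cannot come off and stays where it is left.
- nut_hex (a point): Where to grip the nut: on its axis, 27 mm above its underside. The hexagon, 50 mm across flats and 58 mm over corners, reaches from 10 to 32 mm above the underside; its flats face 0, 60, 120, 180, 240 and 300 degrees from the nut's x axis.
- nut_crown (a point): Middle of the nut's crown, 40 mm above its underside: 48 mm across, from 32 to 48 mm, with six slots 12 mm wide, open at the top, cut down to 32 mm and radially through, one over the middle of each flat (at 0, 60, 120 ... degrees from the nut's x axis).
- sole: Shoe sole lying loose on the jig along its x, 8 mm thick, 260 mm long, 64 mm wide at the waist, 0.16 kg; origin mid-underside, on the stud. Turning the nut takes 0.04 N m until it touches the sole, then about 0.15 N m more per rad. Tight: 1.2 rad past first touch, or 0.22 N m. The next slot after that is safe; over 3.5 rad past first touch crushes it.
- jig_pad (a point): Middle of the top of the jig's springy cork pad under the sole, which yields 1 mm per 60 N of the nut's pressure. Four steel pegs as high as the sole, 45 mm ahead and behind the stud at the sole's edges, keep the sole from turning.
- pin_head (a point): Centre of the lock pin's head, a dark steel block 30 mm long (x), 14 mm wide (y), 16 mm high (z); x points from head to tip. The round shank, 8 mm thick and 80 mm long, starts 15 mm from here. 55 g, head-heavy: laid down it rests on its head, shank level, 8 mm up. Home in the nut this point is 39 mm from the stud's axis. At the start it is hidden in the keeper.
- pin_tip (a point): Round tip of the lock pin's shank, on its axis, 95 mm from the centre of the head.
- keeper_mouth (a point): Middle of the open end of the pin's keeper, a fixed wooden block 80 x 50 mm, 46 mm high, with a tunnel along it 19 mm wide, floor 20 mm and roof 40 mm above the bench. x points out of the mouth; this point is 28 mm above the bench on the pin's axis. The pin lies in it head first, the last 38 mm of its shank stick out; it slides out freely along x.
- heel_block: Bystander: a loose round wooden shoe heel, 60 mm across and 62 mm high, origin under its middle.
- tape_roll: Bystander: a loose roll of paper tape lying flat, 84 mm across, 24 mm high, origin under its middle.
- pencil_pot: Bystander: a loose white ceramic cup, 68 mm across and 85 mm high, origin under its middle.

How it is judged (in metres and radians):
On the way, in this order (a step that is already met when the one before it is completed fails the run):
1. the nut is tight on the sole (presses with more than 10 N) before the pin comes near (contact force between nut and sole above 10 N and distance between pin_head and hole above 0.12 m), for 0.2 s.
2. the pin is through slot and stud with its head at the nut, the nut still tight (contact force between nut and sole above 10 N and horizontal distance between pin_head and hole below 0.046 m and (y of pin_tip in the frame of hole above 0.045 m or y of pin_tip in the frame of hole below -0.045 m) and x of pin_tip in the frame of hole between -0.012 and 0.012 m and angle between the x axis of pin_tip and the y axis of hole, either way round below 0.25 rad and z of pin_tip in the frame of hole between -0.018 and 0.018 m), for 0.2 s.
At the end, for the whole second after the job is handed in: The nut presses on the sole with more than 10 N; the pin lies through slot and cross hole (within 0.25 rad of the hole's axis), its tip at least 45 mm past the stud's axis and its head's centre within 46 mm of it; the sole is still in place on the jig (all of step 2 and horizontal distance between sole and hole below 0.012 m); the robot touches nothing.
It fails at once if the sole is crushed: the nut drives it more than 1.3 mm down into the cork (z of sole in the frame of hole below -0.0513 m).
It fails at once if a bystander is moved more than 30 mm (distance of any of heel_block, tape_roll, pencil_pot from where it was at the start of the episode above 0.03 m).
It also fails if it takes over 72 s, if anything falls off the work surface, if the arm or the gripper's body presses on something with over 40 N, if the wrist force passes 120 N, or if a joint passes its speed limit or range.

## Working session

There is one attempt and no reset: what is moved stays moved. The work goes in short steps, Python scripts to look and compute and a tool call to move; the robot and the scene stay as the last step left them, time stands still between calls to the robot, and variables do not carry over. Pictures are saved under pics/ and viewed, on a budget of 10 in all, crops included, one or two more only if the job needs it, and the job is handed in when it is done.

Besides the shell and the picture viewer there is one more tool, called after "Emit:" as name([rows], argument=value, ...), one row to a line, values as JSON. move_arm: Moves the arm, as the interface text tells. Its arguments: {"type":"object","properties":{"commands":{"type":"array"},"squeeze":{"type":"number"}},"required":["commands"]}

```bash
ls; mkdir -p pics; cat > h.py <<'E'
from plant import *
import numpy as np, cv2
def ray(c,u,v):
    K=np.array(c["camera_matrix"]);T=np.linalg.inv(np.array(c["world_to_cam"]))
    d=np.linalg.solve(K,[u,v,1.]);d=np.array([d[0],-d[1],-d[2]])
    return T[:3,3],T[:3,:3]@d
def onz(c,u,v,z):
    o,d=ray(c,u,v);return o+d*(z-o[2])/d[2]
def proj(c,p):
    q=np.array(c["world_to_cam"])@np.append(p,1.);q=np.array([q[0],-q[1],-q[2]])
    q=np.array(c["camera_matrix"])@q;return q[:2]/q[2]
E
python3 - <<'E'
from h import *
import pickle
print(get_state())
for n in("scene","side"):
    c=capture(n);cv2.imwrite(f"pics/{n}0.png",c["frame"]);pickle.dump(c,open(n+"0.pkl","wb"));print(n,c.keys(),np.round(c["world_to_cam"],3),c["camera_matrix"])
E
```

```text
pics
{'time_s': 0.0, 'joints': array([ 8.62907502e+01,  2.05924982e+01,  6.35285884e-01, -2.02349284e-02,
       -7.01354246e+01, -1.65098493e+01]), 'qd': array([-0.13117871, -0.08199597, -0.00382175,  0.15684943, -0.01740355,
        0.06174976]), 'joint_torque': array([ 2.96361559e-04, -5.82723570e+01,  2.93050611e+01,  6.99729413e+00,
        7.00452380e-03, -1.61287462e-04]), 'tcp_pos': array([0.2331114 , 0.63296483, 0.22562181]), 'eef_rot': array([ 1.79905776e+02, -8.09027430e-03, -2.02259837e+01]), 'contact_force': array([-0.53378734,  1.06933177,  1.01560513]), 'moment': array([ 0.03689958, -0.04000193,  0.04010014]), 'gripper_width': 0.08764672683858488}
scene dict_keys(['frame', 'camera_matrix', 'world_to_cam']) [[ 0.577  0.817  0.009 -0.332]
 [-0.63   0.438  0.642  0.336]
 [ 0.521 -0.376  0.767 -1.255]
 [ 0.     0.     0.     1.   ]] [[485.92039571   0.         315.19030116]
 [  0.         485.92039571 244.5311976 ]
 [  0.           0.           1.        ]]
side dict_keys(['frame', 'camera_matrix', 'world_to_cam']) [[ 0.897 -0.443  0.018 -0.538]
 [ 0.234  0.508  0.829 -0.223]
 [-0.376 -0.739  0.559 -0.952]
 [ 0.     0.     0.     1.   ]] [[614.83660083   0.         319.49396614]
 [  0.         614.83660083 232.9379196 ]
 [  0.           0.           1.        ]]
```

View pics/scene0.png

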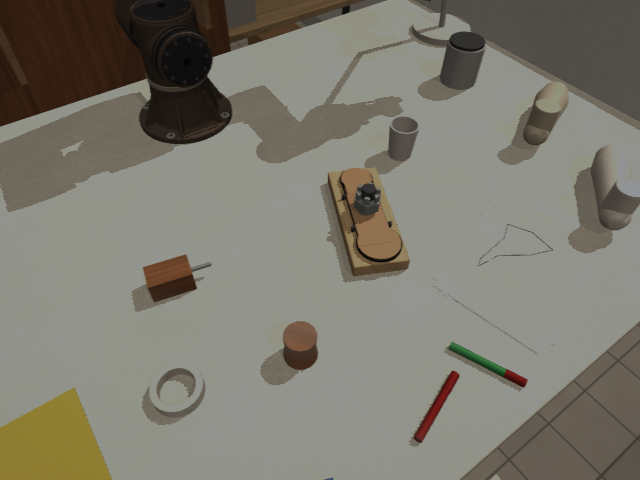

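View pics/side0.png

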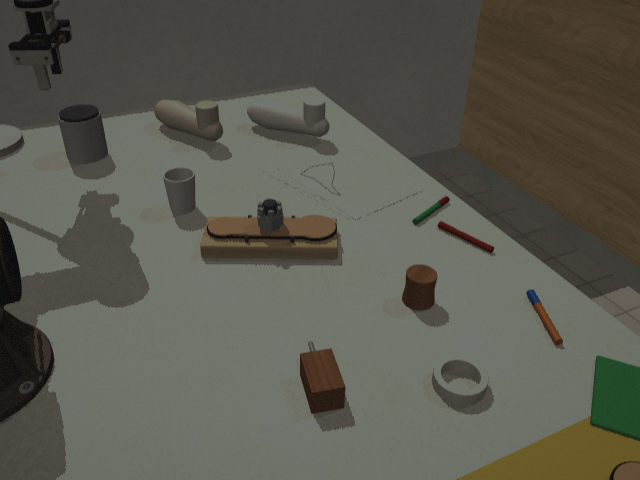

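The scene view shows the jig with nut at (368,192), keeper at (172,278) with its shank at (205,267), heel block at (300,345), tape at (177,388) and cup at (402,138). In the side view the nut is at (270,210), keeper at (322,380) and shank tip at (312,345).

```bash
python3 - <<'E'
from h import *
import pickle
a=pickle.load(open("scene0.pkl","rb"));b=pickle.load(open("side0.pkl","rb"))
def tri(p,q):
    o1,d1=ray(a,*p);o2,d2=ray(b,*q);d1/=np.linalg.norm(d1);d2/=np.linalg.norm(d2)
    t=np.linalg.lstsq(np.c_[d1,-d2],o2-o1,rcond=None)[0];x=o1+t[0]*d1;y=o2+t[1]*d2
    return np.round((x+y)/2,4),round(np.linalg.norm(x-y),4)
print("stud top",tri((368.5,188),(270,204)),onz(a,368.5,188,.0985),onz(b,270,204,.0985))
print("shank tip",tri((210.5,264.5),(311,343)),onz(a,210.5,264.5,.028),onz(b,311,343,.028))
print("keeper top scene",[np.round(onz(a,*p,.046),3) for p in((145,265),(187,257),(193,271),(152,281))])
print("keeper top side",[np.round(onz(b,*p,.046),3) for p in((301,354),(333,350),(344,387),(310,393))])
print("jig scene",[np.round(onz(a,*p,.03),3) for p in((328,171),(376,168),(407,262),(354,268))])
print("jig side",[np.round(onz(b,*p,.03),3) for p in((202,246),(338,247),(335,220),(207,219))])
print("heel",onz(a,300,330,.062),"tape",onz(a,177,385,.024),"cup",onz(a,403,124,.085))
for n,c in(("s",a),("d",b)):
  f=c["frame"]; x0,y0=(300,140) if n=="s" else (190,180)
  cv2.imwrite(f"pics/z{n}.png",cv2.resize(f[y0:y0+150,x0:x0+160],None,fx=5,fy=5,interpolation=cv2.INTER_CUBIC)[:600])
E
```

```text
stud top (array([0.5566, 0.1384, 0.0969]), np.float64(0.0032)) [0.55642493 0.13903163 0.0985    ] [0.5555323  0.13320818 0.0985    ]
shank tip (array([ 0.4941, -0.1822,  0.0276]), np.float64(0.0001)) [ 0.49442872 -0.18221273  0.028     ] [ 0.49397049 -0.18259715  0.028     ]
keeper top scene [array([ 0.442, -0.284,  0.046]), array([ 0.468, -0.214,  0.046]), array([ 0.504, -0.219,  0.046]), array([ 0.482, -0.288,  0.046])]
keeper top side [array([ 0.462, -0.214,  0.046]), array([ 0.51 , -0.227,  0.046]), array([ 0.49 , -0.301,  0.046]), array([ 0.441, -0.29 ,  0.046])]
jig scene [array([0.411, 0.151, 0.03 ]), array([0.463, 0.245, 0.03 ]), array([0.701, 0.122, 0.03 ]), array([0.655, 0.032, 0.03 ])]
jig side [array([0.416, 0.147, 0.03 ]), array([0.656, 0.033, 0.03 ]), array([0.696, 0.122, 0.03 ]), array([0.455, 0.237, 0.03 ])]
heel [ 0.72181645 -0.13370171  0.062     ] tape [ 0.67421734 -0.33427076  0.024     ] cup [0.42837976 0.34561563 0.085     ]
```

Emit:
move_arm([
  [20, -31, 2, 0, 0, 0, 100],
  [20, -31, 2, 0, 0, 0, 100],
  [20, -31, 2, 0, 0, 0, 100],
  [20, -31, 2, 0, 0, 0, 100],
  [20, -31, 2, 0, 0, 0, 100],
  [20, -31, 2, 0, 0, 0, 100],
  [20, -31, 2, 0, 0, 0, 100],
  [20, -31, 2, 0, 0, 0, 100],
  [20, -31, 2, 0, 0, 0, 100],
  [20, -31, 2, 0, 0, 0, 100],
  [20, -31, 2, 0, 0, 0, 100],
  [20, -31, 2, 0, 0, 0, 100],
  [20, -31, 1, 0, 0, 0, 100],
  [20, -31, 0, 0, 0, 0, 100],
  [20, -31, 0, 0, 0, 0, 100],
  [23, -31, 0, 0, 0, 0, 100],
  [0, 0, 0, 0, 0, 0, 100],
  [0, 0, 0, 0, 0, 0, 100],
])

```text
time_s: 1.9
tcp_pos: [0.5563, 0.1365, 0.2509]
eef_rot: [180.0, 0.1, -20.3]
contact_force: [-0.7, -0.2, -0.1]
gripper_width: 0.0877
```

```bash
cat >> h.py <<'E'
from scipy.spatial.transform import Rotation as Ro
def wcap():
    s=get_state();c=capture("wrist")
    T=np.eye(4);T[:3,:3]=Ro.from_euler("xyz",s["eef_rot"],degrees=True).as_matrix();T[:3,3]=s["tcp_pos"]
    c["world_to_cam"]=np.linalg.inv(T@np.array(c["tool_from_camera"]));c["state"]=s;return c
E
python3 - <<'E'
from h import *
import pickle
c=wcap();print(c["state"]);print(np.round(c["tool_from_camera"],3),c["camera_matrix"]);cv2.imwrite("pics/w1.png",c["frame"]);pickle.dump(c,open("w1.pkl","wb"))
print(proj(c,[.556,.137,.0985]))
E
```

```text
{'time_s': 1.9, 'joints': array([ 3.33401461e+01,  1.01310575e+01, -1.03196199e+01, -1.81380815e-02,
       -6.96117614e+01,  3.63235963e+01]), 'qd': array([ 1.86056066, -0.60458392, -0.3550071 , -0.0780007 ,  0.0591813 ,
       -0.32276407]), 'joint_torque': array([ -1.12522814, -43.43336821,  29.51312363,   7.05444664,
         0.07346805,   0.13277633]), 'tcp_pos': array([0.55628861, 0.13652139, 0.25093992]), 'eef_rot': array([ 1.79959760e+02,  5.06784162e-02, -2.03426036e+01]), 'contact_force': array([-0.66638415, -0.24039126, -0.09944501]), 'moment': array([ 0.04067031, -0.00151102, -0.06533392]), 'gripper_width': 0.08774155069492527}
[[ 0.     0.958  0.287  0.078]
 [ 1.    -0.001  0.     0.001]
 [ 0.001  0.287 -0.958 -0.159]
 [ 0.     0.     0.     1.   ]] [[338.57233271   0.         320.48821192]
 [  0.         338.57233271 240.72825568]
 [  0.           0.           1.        ]]
[319.56212787 225.76906705]
```

View pics/w1.png

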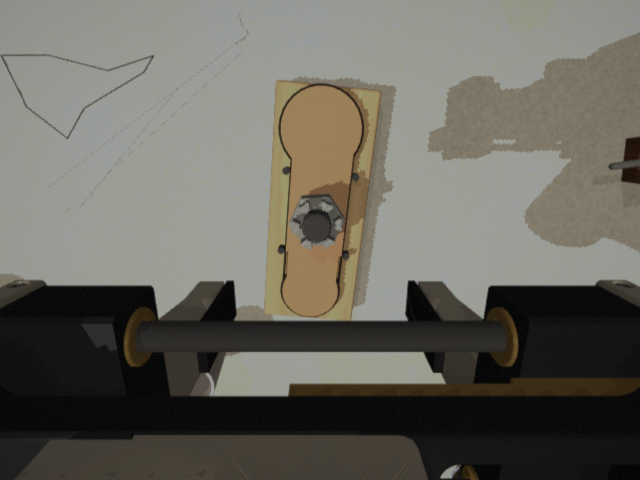

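The wrist view shows the jig with corners (276,80), (380,90), (352,320), (265,312), the nut at (318,223), and the pin's shank at (612,166). I'll go lower for the nut angle.

Emit:
move_arm([
  [-4, 1.5, -24, 0, 0, 0, 100],
  [-4, 1.5, -24, 0, 0, 0, 100],
  [-4, 1.5, -24, 0, 0, 0, 100],
  [-4, 1.5, -24, 0, 0, 0, 100],
  [0, 0, -24, 0, 0, 0, 100],
  [0, 0, 0, 0, 0, 0, 100],
  [0, 0, 0, 0, 0, 0, 100],
])

```text
time_s: 2.65
tcp_pos: [0.5401, 0.1442, 0.1321]
eef_rot: [180.0, -0.0, -20.1]
contact_force: [0.6, -0.6, 0.9]
gripper_width: 0.0873
```

```bash
python3 - <<'E'
from h import *
import pickle
a=pickle.load(open("w1.pkl","rb"))
P=[onz(a,*p,.03)[:2] for p in((276,80),(380,90),(352,320),(265,312))]
print(np.round(P,4),np.mean(P,0));
for i,j in((0,3),(1,2)):
    d=P[i]-P[j];print(np.degrees(np.arctan2(d[1],d[0])),np.linalg.norm(d))
c=wcap();print(c["state"]["tcp_pos"],c["state"]["eef_rot"]);pickle.dump(c,open("w2.pkl","wb"))
# rectified views: left z=crown top plane, 8px/mm.. centred on nominal
def rect(z,cx,cy,h=.045,n=400):
    w=[(cx-h,cy+h),(cx+h,cy+h),(cx+h,cy-h),(cx-h,cy-h)]
    s=np.float32([proj(c,[x,y,z]) for x,y in w]);d=np.float32([[0,0],[n,0],[n,n],[0,n]])
    return cv2.warpPerspective(c["frame"],cv2.getPerspectiveTransform(s,d),(n,n),flags=cv2.INTER_CUBIC)
im=np.hstack([rect(.0906,.556,.137),rect(.0746,.556,.137)])
cv2.imwrite("pics/w2.png",cv2.convertScaleAbs(im,alpha=1.5))
E
```

```text
[[0.6996 0.1315]
 [0.6536 0.0344]
 [0.411  0.1474]
 [0.4594 0.2458]] [0.55589508 0.13977065]
-25.440505718008865 0.265977907385964
-24.98159314835107 0.2676029814496535
[0.54008139 0.14418824 0.13206699] [ 1.79970470e+02 -3.98882811e-03 -2.01189994e+01]
```

View pics/w2.png

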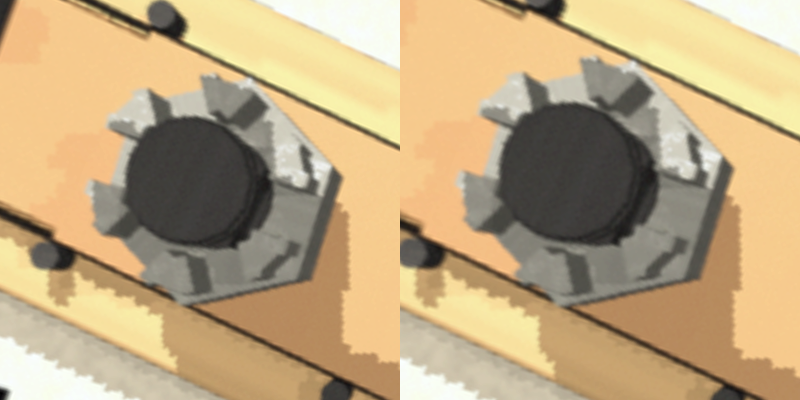

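The rectified view gives the stud at about (0.556, 0.140), hex edges at 13.2° mod 60 (slots at 43.2°) and the jig axis at -25.3°. The slot must therefore turn clockwise 38.5° + 60k to line up. I'll grip with yaw 13.2°.

Emit:
move_arm([
  [4, -1, 0, 0, 0, 8.3, 100],
  [4, -1, 0, 0, 0, 8.3, 100],
  [4, -1, 0, 0, 0, 8.3, 100],
  [4, -1, 0, 0, 0, 8.4, 100],
  [0, 0, 0, 0, 0, 0, 100],
  [0, 0, -20, 0, 0, 0, 100],
  [0, 0, -20, 0, 0, 0, 100],
  [0, 0, -20, 0, 0, 0, 100],
  [0, 0, -12, 0, 0, 0, 100],
  [0, 0, -9, 0, 0, 0, 100],
  [0, 0, 0, 0, 0, 0, 100],
  [0, 0, 0, 0, 0, 0, 100],
])

```text
time_s: 3.9
tcp_pos: [0.5567, 0.1397, 0.0512]
eef_rot: [-180.0, -0.0, 13.1]
contact_force: [0.1, -0.2, -0.2]
gripper_width: 0.0876
```

```bash
python3 - <<'E'
from h import *
s=get_state();print({k:np.round(s[k],3) for k in("joints","tcp_pos","eef_rot","contact_force","moment")})
E
```

```text
{'joints': array([ 3.3615e+01,  2.1046e+01, -2.4523e+01,  1.8000e-02, -4.4386e+01,
        6.9425e+01]), 'tcp_pos': array([0.557, 0.14 , 0.051]), 'eef_rot': array([-1.79996e+02, -4.70000e-02,  1.30530e+01]), 'contact_force': array([ 0.106, -0.165, -0.214]), 'moment': array([-0.032, -0.031, -0.025])}
```

Emit:
move_arm([
  [0, 0, 0, 0, 0, 0, 0],
  [0, 0, 0, 0, 0, 0, 0],
  [0, 0, 0, 0, 0, 0, 0],
  [0, 0, 0, 0, 0, 0, 0],
  [0, 0, 0, 0, 0, 0, 0],
  [0, 0, 0, 0, 0, 0, 0],
  [0, 0, 0, 0, 0, 0, 0],
  [0, 0, 0, 0, 0, 0, 0],
], squeeze=25)

```text
time_s: 4.7
tcp_pos: [0.5563, 0.1411, 0.0509]
eef_rot: [-179.9, -0.1, 13.1]
contact_force: [-3.4, 8.1, 2.8]
gripper_width: 0.0498
```

```bash
python3 - <<'E'
from h import *
s=get_state();print({k:np.round(s[k],4) for k in("joints","tcp_pos","eef_rot","contact_force","moment","gripper_width")})
E
```

```text
{'joints': array([ 33.7021,  21.0539, -24.5203,  -0.1081, -44.3228,  69.4712]), 'tcp_pos': array([0.5563, 0.1411, 0.0509]), 'eef_rot': array([-1.79893e+02, -6.99000e-02,  1.30960e+01]), 'contact_force': array([-3.3816,  8.1209,  2.7675]), 'moment': array([ 2.7967,  1.5346, -0.0427]), 'gripper_width': np.float64(0.0498)}
```

Emit:
move_arm([
  [-0.6, 1.4, 0, 0, 0, 0, 0],
  [0, 0, 0, 0, 0, 0, 0],
  [0, 0, -0.1, 0, 0, -7.0, 0],
  [0, 0, -0.1, 0, 0, -7.0, 0],
  [0, 0, 0, 0, 0, 0, 0],
])

```text
time_s: 5.2
tcp_pos: [0.5561, 0.141, 0.0507]
eef_rot: [-180.0, -0.0, -1.0]
contact_force: [0.8, 1.3, 3.3]
gripper_width: 0.05
```

```bash
cat > st.py <<'E'
from h import *
s=get_state();print({k:np.round(s[k],4).tolist() for k in("time_s","joints","tcp_pos","eef_rot","contact_force","moment","joint_torque","gripper_width")})
E
python3 st.py
```

```text
{'time_s': 5.2, 'joints': [33.7635, 21.0647, -24.5896, 0.0151, -44.2963, 55.213], 'tcp_pos': [0.5561, 0.141, 0.0507], 'eef_rot': [-179.9804, -0.0467, -1.0127], 'contact_force': [0.7506, 1.3166, 3.3334], 'moment': [0.3334, -0.2346, -0.0573], 'joint_torque': [-0.6598, -49.9682, 20.206, 4.7571, -0.3073, -1.7363], 'gripper_width': 0.05}
```

Emit:
move_arm([
  [0, 0, -0.1, 0, 0, -8, 0],
  [0, 0, -0.1, 0, 0, -8, 0],
  [0, 0, -0.1, 0, 0, -8, 0],
])

```text
time_s: 5.5
tcp_pos: [0.556, 0.1407, 0.0504]
eef_rot: [-180.0, -0.0, -25.0]
contact_force: [0.6, -0.2, 2.8]
gripper_width: 0.0499
```

```bash
cat > st2.py <<'E'
from h import *
m=[]
for i in range(6):
    s=get_state();m.append(np.r_[s["moment"][2],s["joint_torque"][5],s["contact_force"],s["eef_rot"][2]]);capture("side")
m=np.array(m);print(np.round(m[:,:2].T,3));print(np.round(m.mean(0),3),s["tcp_pos"],s["time_s"])
E
python3 st2.py
```

```text
[[-0.017 -0.061 -0.03  -0.026 -0.037  0.026]
 [ 2.276  1.599 -2.034 -0.905 -0.246 -0.015]]
[-2.4000e-02  1.1200e-01  4.3800e-01 -3.3000e-01  3.6120e+00 -2.4851e+01] [0.55592167 0.14069739 0.05031033] 5.75
```

Emit:
move_arm([
  [0, 0, -0.1, 0, 0, -8, 0],
  [0, 0, -0.1, 0, 0, -8, 0],
  [0, 0, -0.1, 0, 0, -8, 0],
])

```text
time_s: 6.1
tcp_pos: [0.5557, 0.1404, 0.0501]
eef_rot: [180.0, -0.0, -49.0]
contact_force: [0.7, -1.9, 7.1]
gripper_width: 0.0498
```

```bash
python3 st2.py
```

```text
[[ 0.086 -0.041 -0.104 -0.086 -0.032 -0.064]
 [ 2.215  1.26  -1.722 -0.566 -0.083  0.051]]
[-4.0000e-02  1.9200e-01  4.7700e-01 -1.7900e+00  6.6170e+00 -4.8981e+01] [0.55562824 0.14047818 0.05010995] 6.35
```

Emit:
move_arm([
  [0, 0, -0.1, 0, 0, -8, 0],
  [0, 0, -0.1, 0, 0, -8, 0],
  [0, 0, -0.1, 0, 0, -8, 0],
])

```text
time_s: 6.7
tcp_pos: [0.5554, 0.1403, 0.0499]
eef_rot: [180.0, -0.0, -73.0]
contact_force: [-1.8, -1.6, 9.6]
gripper_width: 0.0502
```

```bash
python3 st2.py
```

```text
[[ 0.133 -0.053 -0.117 -0.128 -0.133 -0.083]
 [ 2.164  1.232 -1.678 -0.519 -0.038  0.092]]
[-6.3000e-02  2.0900e-01 -1.3430e+00 -1.7700e+00  9.3860e+00 -7.2984e+01] [0.55530595 0.14033731 0.04991894] 6.95
```

Emit:
move_arm([
  [0, 0, -0.1, 0, 0, -6.3, 0],
  [0, 0, -0.1, 0, 0, -6.2, 0],
  [0, 0, 0, 0, 0, 0, 0],
  [0, 0, 0, 0, 0, 0, 0],
])

```text
time_s: 7.4
tcp_pos: [0.5551, 0.1403, 0.0499]
eef_rot: [180.0, -0.0, -85.2]
contact_force: [-2.2, -1.8, 10.5]
gripper_width: 0.0497
```

```bash
sed -i 's/range(6)/range(10)/' st2.py; python3 st2.py
```

```text
[[-0.107 -0.172 -0.13  -0.137 -0.14  -0.14  -0.179 -0.12  -0.15  -0.157]
 [ 0.021  0.125  0.148  0.153  0.154  0.154  0.154  0.154  0.154  0.154]]
[ -0.143   0.137  -2.431  -1.327  10.998 -85.241] [0.55512491 0.14034601 0.04984459] 7.85
```

Settled torque is 0.15 N m at 98° (not yet 0.22), which puts first touch at about 55°. The next slot at 158.5° is therefore the right one, about 1.8 rad past touch.

Emit:
move_arm([
  [0, 0, -0.05, 0, 0, -7.5, 0],
  [0, 0, -0.05, 0, 0, -7.5, 0],
  [0, 0, -0.05, 0, 0, -7.5, 0],
  [0, 0, -0.05, 0, 0, -7.5, 0],
  [0, 0, -0.05, 0, 0, -7.5, 0],
  [0, 0, -0.05, 0, 0, -7.5, 0],
  [0, 0, -0.05, 0, 0, -7.5, 0],
  [0, 0, -0.05, 0, 0, -7.7, 0],
  [0, 0, 0, 0, 0, 0, 0],
  [0, 0, 0, 0, 0, 0, 0],
  [0, 0, 0, 0, 0, 0, 0],
])

```text
time_s: 9.0
tcp_pos: [0.5546, 0.1408, 0.0495]
eef_rot: [179.9, -0.1, -145.5]
contact_force: [-6.3, 0.9, 14.7]
gripper_width: 0.0497
```

```bash
sed -i 's/range(10)/range(5)/' st2.py; python3 st2.py
```

```text
[[-0.323 -0.334 -0.292 -0.373 -0.255]
 [ 0.292  0.296  0.297  0.297  0.297]]
[  -0.315    0.296   -5.89     1.429   13.82  -145.474] [0.55459477 0.14082064 0.04951152] 9.2
```

Emit:
move_arm([
  [0, 0, 0, 0, 0, 0, 100],
  [0, 0, 0, 0, 0, 0, 100],
  [0, 0, 0, 0, 0, 0, 100],
  [0, 0, 0, 0, 0, 0, 100],
  [0, 0, 0, 0, 0, 0, 100],
  [0, 0, 20, 0, 0, 0, 100],
  [0, 0, 20, 0, 0, 0, 100],
  [5, 3, 20, 0, 0, 0, 100],
  [9, 7, 21, 0, 0, 0, 100],
  [0, 0, 0, 0, 0, 0, 100],
  [0, 0, 0, 0, 0, 0, 100],
])

```text
time_s: 10.35
tcp_pos: [0.5696, 0.1509, 0.1299]
eef_rot: [180.0, 0.0, -145.6]
contact_force: [-0.0, -0.4, -0.8]
gripper_width: 0.0875
```

```bash
cat > look.py <<'E'
from h import *
import pickle
c=wcap();print(c["state"]["tcp_pos"],c["state"]["eef_rot"]);pickle.dump(c,open("w3.pkl","wb"))
def rect(z,cx,cy,h=.045,n=400):
    w=[(cx-h,cy+h),(cx+h,cy+h),(cx+h,cy-h),(cx-h,cy-h)]
    s=np.float32([proj(c,[x,y,z]) for x,y in w]);d=np.float32([[0,0],[n,0],[n,n],[0,n]])
    return cv2.warpPerspective(c["frame"],cv2.getPerspectiveTransform(s,d),(n,n),flags=cv2.INTER_CUBIC)
im=np.hstack([rect(.0975,.556,.140),rect(.0725,.556,.140)])
cv2.imwrite("pics/w3.png",cv2.convertScaleAbs(im,alpha=1.5))
E
python3 look.py
```

```text
[0.56961139 0.1509332  0.1298628 ] [ 1.79983031e+02  2.99911186e-02 -1.45614056e+02]
```

View pics/w3.png

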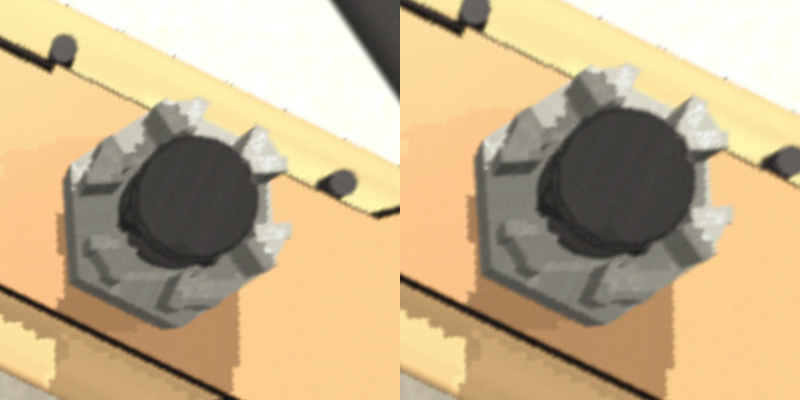

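Slots are lined up with the jig (hex edge and sole/jig edge both at -24.4°). Stud centre is about (0.555, 0.1405). Now to the pin.

Emit:
move_arm([
  [0, 0, 30, 0, 0, 4, 100],
  [-7, -33, 20, 0, 0, 4, 100],
  [-7, -33, 10, 0, 0, 4, 100],
  [-7, -33, 10, 0, 0, 4, 100],
  [-7, -33, 0, 0, 0, 4, 100],
  [-7, -33, 0, 0, 0, 4, 100],
  [-8, -33, 0, 0, 0, 4, 100],
  [-8, -33, 0, 0, 0, 4, 100],
  [-8, -33, 0, 0, 0, 4, 100],
  [-8, -33, 0, 0, 0, 4, 100],
  [-8, -33, 0, 0, 0, 0, 100],
  [0, 0, 0, 0, 0, 0, 100],
  [0, 0, 0, 0, 0, 0, 100],
])

```text
time_s: 11.7
tcp_pos: [0.4936, -0.1799, 0.1988]
eef_rot: [179.9, -0.0, -105.7]
contact_force: [1.0, -0.0, -0.6]
gripper_width: 0.0876
```

```bash
cat > look2.py <<'E'
from h import *
import pickle
c=wcap();print(c["state"]["tcp_pos"],c["state"]["eef_rot"]);pickle.dump(c,open("w4.pkl","wb"))
cv2.imwrite("pics/w4.png",cv2.convertScaleAbs(c["frame"],alpha=1.3))
print(proj(c,[.494,-.182,.028]))
E
python3 look2.py
```

```text
[ 0.49360701 -0.1798624   0.19883996] [ 1.79896041e+02 -1.53882850e-02 -1.05735013e+02]
[319.58784648 219.06197805]
```

View pics/w4.png

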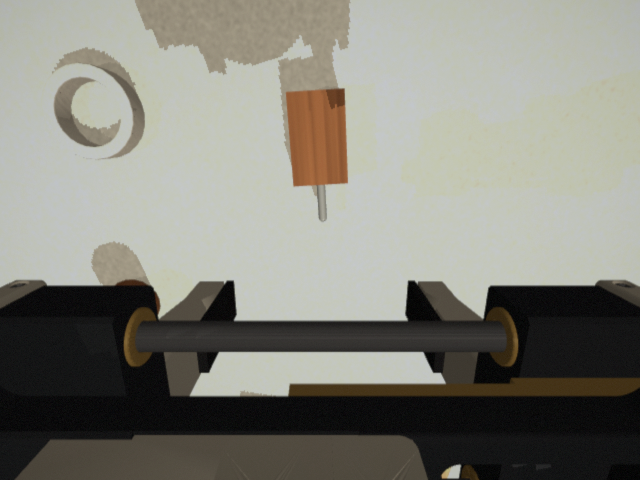

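The keeper top has corners (286,92), (344,88), (347,182), (293,186). The shank runs from (321,187) to its tip at (323,221).

```bash
python3 - <<'E'
from h import *
import pickle
c=pickle.load(open("w4.pkl","rb"))
f=c["frame"].astype(int)
m=((f[...,2]-f[...,0])>40).astype(np.uint8);m[:, :200]=0;m[:,450:]=0;m[250:]=0
k=max(cv2.findContours(m,0,1)[0],key=cv2.contourArea)
P=np.array([onz(c,*p,.046)[:2] for p in k[:,0]+0.0],np.float32)
r=cv2.minAreaRect(P*1000);print(r,cv2.minAreaRect(k))
Q=np.array([onz(c,*p,.046)[:2] for p in((286,92),(344,88),(347,182),(293,186))]);print(np.round(Q,4))
for i,j in((0,3),(1,2)):
  d=Q[j]-Q[i];print(np.degrees(np.arctan2(d[1],d[0])),np.linalg.norm(d))
a,b=onz(c,321,187,.028),onz(c,323,221,.028);d=b-a;print(a,b,np.degrees(np.arctan2(d[1],d[0])))
print("mouth mid",(Q[2]+Q[3])/2,"far",(Q[0]+Q[1])/2)
E
```

```text
((474.9921875, -256.2393493652344), (80.45479583740234, 50.0754508972168), 77.74124908447266) ((317.6602783203125, 136.9140625), (95.36834716796875, 57.98927307128906), 85.76361083984375)
[[ 0.4903 -0.3001]
 [ 0.4421 -0.2898]
 [ 0.4593 -0.2126]
 [ 0.5079 -0.2225]]
77.23682550820293 0.07954741288285234
77.42138773772433 0.07906312997390942
[ 0.48403228 -0.21229255  0.028     ] [ 0.49125785 -0.17916781  0.028     ] 77.69469391639846
mouth mid [ 0.48360486 -0.21753453] far [ 0.46620885 -0.29490822]
```

Emit:
move_arm([
  [-4.7, -13.9, -40, 0, 0, 3.2, 50],
  [0, 0, -40, 0, 0, 0, 50],
  [0, 0, -40, 0, 0, 0, 50],
  [0, 0, -30, 0, 0, 0, 50],
  [0, 0, -17, 0, 0, 0, 50],
  [0, 0, -10, 0, 0, 0, 50],
  [0, 0, 0, 0, 0, 0, 50],
  [0, 0, 0, 0, 0, 0, 0],
  [0, 0, 0, 0, 0, 0, 0],
  [0, 0, 0, 0, 0, 0, 0],
  [0, 0, 0, 0, 0, 0, 0],
  [0, 0, 0, 0, 0, 0, 0],
  [0, 0, 0, 0, 0, 0, 0],
  [0, 0, 0, 0, 0, 0, 0],
], squeeze=35)

```text
time_s: 13.15
tcp_pos: [0.49, -0.1931, 0.023]
eef_rot: [-180.0, 0.0, -102.4]
contact_force: [0.2, 0.6, 0.6]
gripper_width: 0.0068
```

Emit:
move_arm([
  [2, 9, 0, 0, 0, 0, 0],
  [2.2, 10, 0, 0, 0, 0, 0],
  [2.2, 10, 0, 0, 0, 0, 0],
  [2.2, 10, 0, 0, 0, 0, 0],
  [0, 0, 0, 0, 0, 0, 0],
])

```text
time_s: 13.65
tcp_pos: [0.4991, -0.1526, 0.0229]
eef_rot: [-180.0, 0.0, -102.3]
contact_force: [-0.5, -0.4, 0.8]
gripper_width: 0.0066
```

```bash
sed -i 's/w4/w5/g;s/print(proj.*//' look2.py; python3 look2.py
```

```text
[ 0.49908891 -0.15259233  0.0229274 ] [-1.79980924e+02  1.21839891e-02 -1.02312968e+02]
```

View pics/w5.png

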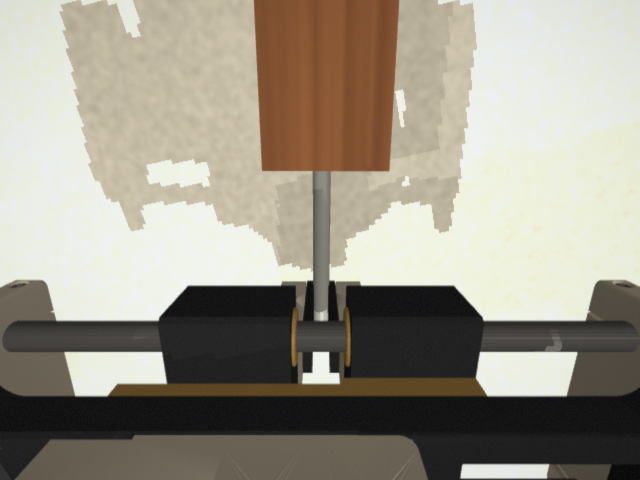

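The pin is following: the shank is visible from the mouth at (321,172) to the fingers at (321,310). Pulling on and laying it down.

Emit:
move_arm([
  [2.2, 10, 0, 0, 0, 0, 0],
  [2.2, 10, 0, 0, 0, 0, 0],
  [2.2, 10, 0, 0, 0, 0, 0],
  [2.2, 10, 0, 0, 0, 0, 0],
  [2.2, 10, 0, 0, 0, 0, 0],
  [2.2, 10, 0, 0, 0, 0, 0],
  [2.2, 10, 0, 0, 0, 0, 0],
  [2.2, 10, 0, 0, 0, 0, 0],
  [0, 0, 0, 0, 0, 0, 0],
  [0, 0, -5, 0, 0, 0, 0],
  [0, 0, -5, 0, 0, 0, 0],
  [0, 0, -4, 0, 0, 0, 0],
  [0, 0, -3, 0, 0, 0, 0],
  [0, 0, -2, 0, 0, 0, 0],
  [0, 0, 0, 0, 0, 0, 0],
  [0, 0, 0, 0, 0, 0, 0],
])

```text
time_s: 15.3
tcp_pos: [0.5162, -0.0742, 0.0039]
eef_rot: [180.0, -0.0, -102.4]
contact_force: [0.1, -0.8, -0.5]
gripper_width: 0.0065
```

```bash
sed -i 's/w5/w6/g' look2.py; python3 look2.py; python3 st2.py
```

```text
[ 0.51616979 -0.07418538  0.00385893] [ 1.79998862e+02 -3.62133913e-03 -1.02416675e+02]
[[-0.023 -0.029  0.033 -0.002 -0.003]
 [-0.001 -0.001 -0.    -0.    -0.   ]]
[-5.00000e-03 -0.00000e+00 -4.19000e-01  2.67000e-01 -5.31000e-01
 -1.02415e+02] [ 0.51623456 -0.07403745  0.00399992] 15.55
```

View pics/w6.png

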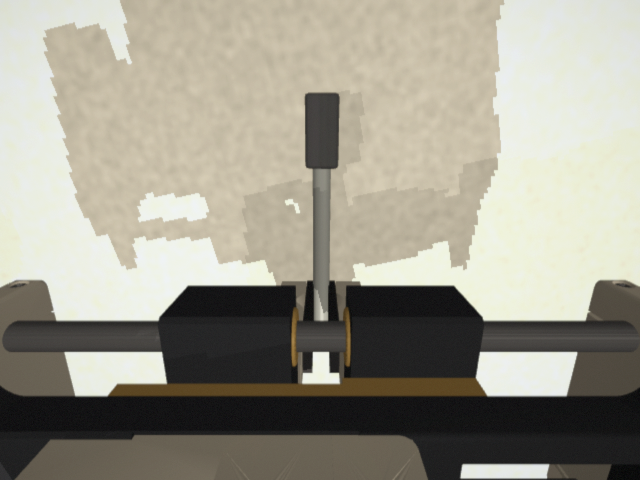

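Pin fully out, head at about (322,130), hanging level. Lower 1.5 mm and let go.

Emit:
move_arm([
  [0, 0, -1.5, 0, 0, 0, 0],
  [0, 0, 0, 0, 0, 0, 0],
  [0, 0, 0, 0, 0, 0, 20],
  [0, 0, 0, 0, 0, 0, 20],
  [0, 0, 0, 0, 0, 0, 40],
  [0, 0, 0, 0, 0, 0, 40],
  [0, 0, 0, 0, 0, 0, 40],
  [0, 0, 25, 0, 0, 0, 40],
  [0, 0, 40, 0, 0, 0, 40],
  [0, 0, 40, 0, 0, 0, 40],
  [0, 0, 0, 0, 0, 0, 40],
  [0, 0, 0, 0, 0, 0, 40],
])

```text
time_s: 16.8
tcp_pos: [0.5167, -0.0739, 0.1085]
eef_rot: [-179.9, 0.1, -102.4]
contact_force: [-0.5, 0.7, -2.0]
gripper_width: 0.0348
```

```bash
cat > pin.py <<'E'
from h import *
import pickle
c=wcap();print(c["state"]["tcp_pos"],c["state"]["eef_rot"]);pickle.dump(c,open("w7.pkl","wb"))
cv2.imwrite("pics/w7.png",cv2.convertScaleAbs(c["frame"],alpha=1.3))
g=cv2.cvtColor(c["frame"],cv2.COLOR_BGR2GRAY);m=(g<70).astype(np.uint8);m[275:]=0
m=cv2.morphologyEx(m,cv2.MORPH_OPEN,np.ones((9,9),np.uint8))
for k in cv2.findContours(m,0,1)[0]:
    if cv2.contourArea(k)<150: continue
    r=cv2.minAreaRect(np.array([onz(c,*p,.016)[:2]*1000 for p in k[:,0]+0.],np.float32));print(cv2.minAreaRect(k),r)
E
python3 pin.py
```

```text
[ 0.51667096 -0.07391723  0.10849279] [-1.79861158e+02  7.84675103e-02 -1.02423666e+02]
((40.95521545410156, 216.99302673339844), (75.76681518554688, 76.82081604003906), 72.29956817626953) ((721.1018676757812, -136.20814514160156), (62.14418411254883, 61.209327697753906), 79.84217834472656)
((321.5, 134.0), (42.0, 19.0), 90.0) ((499.0058288574219, -153.36996459960938), (28.345359802246094, 13.51915454864502), 77.61042022705078)
((324.0, 17.5), (35.0, 86.0), 90.0) ((482.078125, -223.26248168945312), (19.707040786743164, 55.43640899658203), 77.54839324951172)
```

View pics/w7.png

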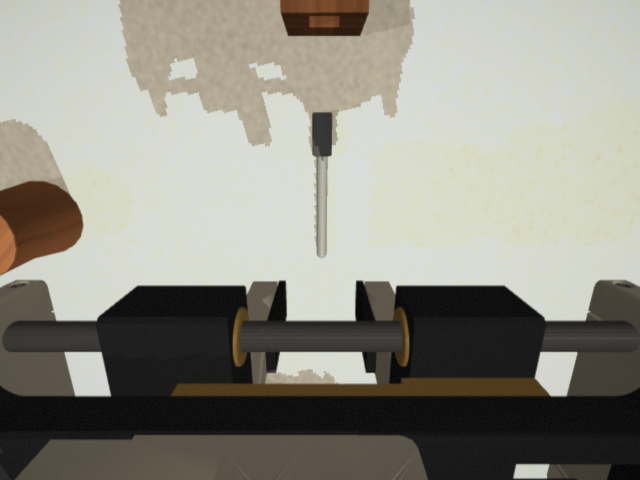

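Pin laid level: head centre (0.4990,-0.1534), axis 77.6°, tip at pixel (321,256). Regrip on the head, slightly rearward.

Emit:
move_arm([
  [-6, -28, 0, 0, 0, 0, 40],
  [-6, -28, 0, 0, 0, 0, 40],
  [-6.2, -27.3, 0, 0, 0, 0, 40],
  [0, 0, -30, 0, 0, 0, 40],
  [0, 0, -30, 0, 0, 0, 40],
  [0, 0, -25, 0, 0, 0, 40],
  [0, 0, -15, 0, 0, 0, 40],
  [0, 0, -5.5, 0, 0, 0, 40],
  [0, 0, 0, 0, 0, 0, 40],
  [0, 0, 0, 0, 0, 0, 0],
  [0, 0, 0, 0, 0, 0, 0],
  [0, 0, 0, 0, 0, 0, 0],
  [0, 0, 0, 0, 0, 0, 0],
  [0, 0, 0, 0, 0, 0, 0],
  [0, 0, 0, 0, 0, 0, 0],
], squeeze=35)

```text
time_s: 18.35
tcp_pos: [0.4979, -0.1574, 0.0019]
eef_rot: [180.0, -0.0, -102.4]
contact_force: [1.1, 0.7, -0.9]
gripper_width: 0.0136
```

```bash
python3 st.py
```

```text
{'time_s': 18.35, 'joints': [4.003, 21.3488, -33.5345, -0.0015, -35.1201, -16.4208], 'tcp_pos': [0.4979, -0.1574, 0.0019], 'eef_rot': [179.9965, -0.0001, -102.419], 'contact_force': [1.0507, 0.7251, -0.9188], 'moment': [0.0634, -0.0669, -0.0596], 'joint_torque': [0.0028, -48.1389, 18.068, 4.3297, 0.0147, 0.0], 'gripper_width': 0.0136}
```

Emit:
move_arm([
  [0, 0, 10, 0, 0, 0, 0],
  [0, 0, 25, 0, 0, 0, 0],
  [0, 0, 25, 0, 0, 0, 0],
  [0, 0, 16, 0, 0, 0, 0],
  [-1, 20, 0, 0, 0, -3.2, 0],
  [-1, 30, 0, 0, 0, -3.2, 0],
  [-1, 30, 0, 0, 0, -3.2, 0],
  [-0.3, 30, 0, 0, 0, -3, 0],
  [0, 30, 0, 0, 0, 0, 0],
  [0, 20, 0, 0, 0, 0, 0],
  [0, 7.6, 0, 0, 0, 0, 0],
  [0, 0, 0, 0, 0, 0, 0],
  [0, 0, 0, 0, 0, 0, 0],
])

```text
time_s: 19.65
tcp_pos: [0.4945, 0.0098, 0.0781]
eef_rot: [180.0, 0.0, -115.0]
contact_force: [-1.1, 0.2, -2.0]
gripper_width: 0.0137
```

```bash
python3 - <<'E'
from h import *
import pickle
s=get_state();print(s["tcp_pos"],s["eef_rot"],s["gripper_width"])
H=np.array([.5555,.1407,.084]);d=np.array([.4226,.9063,0])
ims=[]
for n in("scene","side"):
    c=capture(n);pickle.dump(c,open(n+"8.pkl","wb"))
    u=proj(c,H);t=proj(c,H-d*.049);print(n,"hole",u,"tip exp",t,"nut edge",proj(c,H-.024*d),"studtop",proj(c,H+[0,0,.0145]))
    x,y=int(u[0])-40,int(u[1])-40
    print("crop",x,y);ims.append(cv2.resize(c["frame"][y:y+80,x:x+80],(400,400),interpolation=cv2.INTER_CUBIC))
cv2.imwrite("pics/p8.png",cv2.convertScaleAbs(np.hstack(ims),alpha=1.5))
E
```

```text
[0.49453833 0.00979243 0.07809042] [ 1.79999898e+02  2.52928629e-04 -1.15007719e+02] 0.013686215673113743
scene hole [368.1756825  192.79737482] tip exp [343.78856707 195.75661638] nut edge [356.26878509 194.24221095] studtop [368.86486049 187.3899105 ]
crop 328 152
side hole [268.73359537 208.47421167] tip exp [267.54965422 221.95164051] nut edge [268.16373471 214.96123727] studtop [268.52600414 202.20070863]
crop 228 168
```

View pics/p8.png

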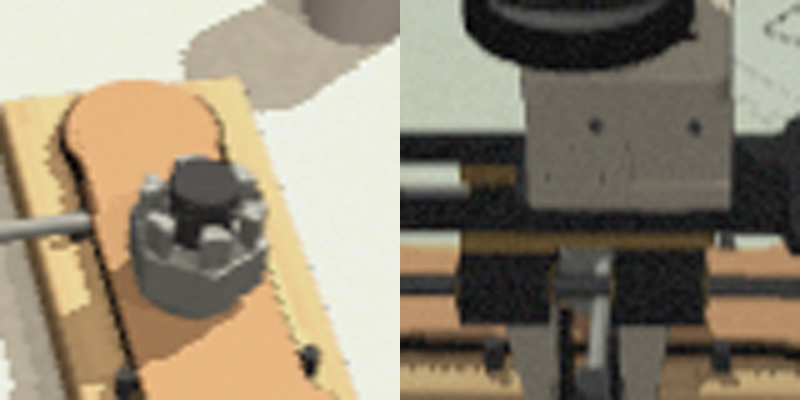

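In the scene view the shank line (0,231)→(90,222) points right at the hole position and between two crown posts. Insert slowly.

Emit:
move_arm([
  [2.1, 4.5, 0, 0, 0, 0, 0],
  [2.1, 4.5, 0, 0, 0, 0, 0],
  [2.1, 4.5, 0, 0, 0, 0, 0],
  [2.1, 4.5, 0, 0, 0, 0, 0],
  [2.1, 4.5, 0, 0, 0, 0, 0],
  [2.1, 4.5, 0, 0, 0, 0, 0],
  [2.1, 4.5, 0, 0, 0, 0, 0],
  [2.1, 4.5, 0, 0, 0, 0, 0],
  [0, 0, 0, 0, 0, 0, 0],
])

```text
time_s: 20.65
tcp_pos: [0.5118, 0.0468, 0.0779]
eef_rot: [-180.0, 0.0, -115.0]
contact_force: [-0.2, -0.1, -1.1]
gripper_width: 0.0137
```

Emit:
move_arm([
  [1.3, 2.7, 0, 0, 0, 0, 0],
  [1.3, 2.7, 0, 0, 0, 0, 0],
  [1.3, 2.7, 0, 0, 0, 0, 0],
  [0, 0, 0, 0, 0, 0, 0],
])

```text
time_s: 21.05
tcp_pos: [0.5156, 0.0546, 0.0779]
eef_rot: [-180.0, 0.0, -115.0]
contact_force: [0.2, -0.2, -0.2]
gripper_width: 0.0139
```

Tip is about 4 mm past the axis with no contact force. Continue.

Emit:
move_arm([
  [1.7, 3.6, 0, 0, 0, 0, 0],
  [1.7, 3.6, 0, 0, 0, 0, 0],
  [1.7, 3.6, 0, 0, 0, 0, 0],
  [1.7, 3.6, 0, 0, 0, 0, 0],
  [1.7, 3.6, 0, 0, 0, 0, 0],
  [1.7, 3.6, 0, 0, 0, 0, 0],
  [1.7, 3.6, 0, 0, 0, 0, 0],
  [1.7, 3.6, 0, 0, 0, 0, 0],
  [1.7, 3.6, 0, 0, 0, 0, 0],
  [1.7, 3.6, 0, 0, 0, 0, 0],
  [0, 0, 0, 0, 0, 0, 0],
])

```text
time_s: 22.15
tcp_pos: [0.5326, 0.0907, 0.0779]
eef_rot: [-180.0, 0.0, -115.0]
contact_force: [-0.2, 0.5, -0.1]
gripper_width: 0.0137
```

Emit:
move_arm([
  [1.3, 2.7, 0, 0, 0, 0, 0],
  [1.3, 2.7, 0, 0, 0, 0, 0],
  [0.9, 1.8, 0, 0, 0, 0, 0],
  [0, 0, 0, 0, 0, 0, 0],
])

```text
time_s: 22.55
tcp_pos: [0.536, 0.0977, 0.0779]
eef_rot: [-180.0, 0.0, -115.0]
contact_force: [-0.3, -0.5, -0.6]
gripper_width: 0.0138
```

Emit:
move_arm([
  [0.4, 0.9, 0, 0, 0, 0, 0],
  [0.4, 0.9, 0, 0, 0, 0, 0],
  [0.4, 0.9, 0, 0, 0, 0, 0],
  [0, 0, 0, 0, 0, 0, 0],
])

```text
time_s: 22.95
tcp_pos: [0.5371, 0.1003, 0.0779]
eef_rot: [-180.0, 0.0, -115.0]
contact_force: [-0.2, 0.5, 0.0]
gripper_width: 0.0137
```

Emit:
move_arm([
  [0.4, 0.9, 0, 0, 0, 0, 0],
  [0, 0, 0, 0, 0, 0, 0],
])

```text
time_s: 23.15
tcp_pos: [0.5375, 0.1011, 0.0779]
eef_rot: [-180.0, -0.0, -115.0]
contact_force: [0.4, 0.2, -0.2]
gripper_width: 0.0135
```

Emit:
move_arm([
  [0.4, 0.9, 0, 0, 0, 0, 0],
  [0, 0, 0, 0, 0, 0, 0],
])

```text
time_s: 23.35
tcp_pos: [0.5377, 0.1018, 0.0778]
eef_rot: [180.0, -0.0, -115.0]
contact_force: [-0.3, -1.4, 0.1]
gripper_width: 0.0137
```

Emit:
move_arm([
  [0.4, 0.9, 0, 0, 0, 0, 0],
  [0, 0, -0.7, 0, 0, 0, 0],
  [0, 0, 0, 0, 0, 0, 0],
  [0, 0, 0, 0, 0, 0, 0],
])

```text
time_s: 23.75
tcp_pos: [0.5376, 0.1021, 0.077]
eef_rot: [180.0, -0.1, -115.0]
contact_force: [-1.9, -5.6, 3.3]
gripper_width: 0.0136
```

Emit:
move_arm([
  [0, 0, 0, 0, 0, 0, 20],
  [0, 0, 0, 0, 0, 0, 30],
  [0, 0, 0, 0, 0, 0, 40],
  [0, 0, 0, 0, 0, 0, 40],
  [0, 0, 0, 0, 0, 0, 40],
  [0, 0, 0, 0, 0, 0, 40],
  [0, 0, 20, 0, 0, 0, 40],
  [0, 0, 30, 0, 0, 0, 40],
  [0, 0, 30, 0, 0, 0, 40],
  [-7, -15, 20, 0, 0, 0, 40],
  [0, 0, 0, 0, 0, 0, 40],
  [0, 0, 0, 0, 0, 0, 40],
])

```text
time_s: 24.95
tcp_pos: [0.5312, 0.0879, 0.1775]
eef_rot: [-180.0, 0.1, -115.0]
contact_force: [0.9, -0.2, -0.3]
gripper_width: 0.0354
```

```bash
python3 - <<'E'
from h import *
import pickle
s=get_state();print(s["tcp_pos"],s["contact_force"])
ims=[]
H=np.array([.5555,.1407,.084]);d=np.array([.4226,.9063,0])
c=wcap();u=proj(c,H);print("wrist hole",u)
x,y=max(int(u[0])-80,0),max(int(u[1])-80,0);print(x,y);ims.append(cv2.resize(c["frame"][y:y+160,x:x+160],(400,400),interpolation=cv2.INTER_CUBIC))
pickle.dump(c,open("w9.pkl","wb"))
c=capture("scene");pickle.dump(c,open("scene9.pkl","wb"));u=proj(c,H);x,y=int(u[0])-50,int(u[1])-40;print(x,y,"exp head",proj(c,H-d*.039),"tip",proj(c,H+d*.056),"hole",u)
ims.append(cv2.resize(c["frame"][y:y+80,x:x+80],(400,400),interpolation=cv2.INTER_CUBIC))
cv2.imwrite("pics/p9.png",cv2.convertScaleAbs(np.hstack(ims),alpha=1.5))
E
```

```text
[0.53123912 0.08788007 0.17750728] [ 0.88415405 -0.20671949 -0.26835349]
wrist hole [321.46686223 310.58676905]
241 230
318 152 exp head [348.7901541  195.14970146] tip [395.67982818 189.45989887] hole [368.1756825  192.79737482]
```

View pics/p9.png

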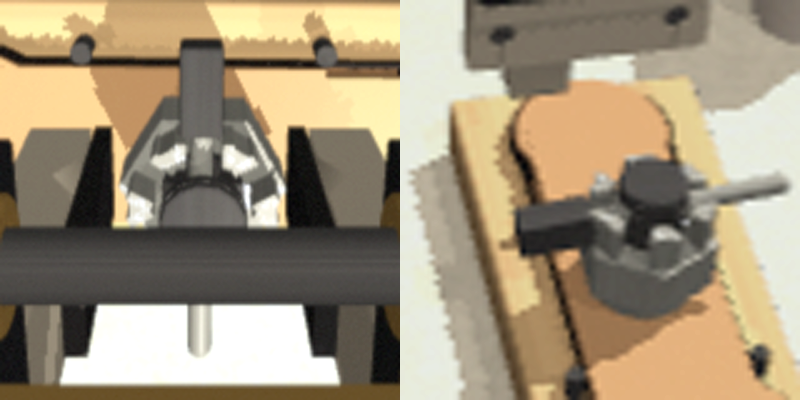

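The pin is through slot and stud: head (554,225) against the nut, tip (783,182) out the far side, tilted about 4 mm up at the tip. The gripper is clear, so I'm handing in.

```bash
python3 -c "
from plant import *
print(close_job())"
```

```text
the job is handed in; nothing more can be done
None
```

The nut is tight and the lock pin is through slot and stud with its head against the nut. I handed the job in at about 25 s of the 72 s; the hand-in reports no verdict.

- **Nut:** I turned it about 158.5° clockwise. The settled torque was 0.30 N m, against 0.22 N m needed, which puts it at about 1.75 rad past first touch and well under the 3.5 rad that crushes the sole. After that turn the hexagon was parallel to the jig edge, both at −24.4°. Two shorter hexagon edges, only roughly readable in the picture, came out 4–6° off that.
- **Pin:** I pulled it out by the shank, laid it on the bench, regripped it by the head and pushed it in. There was no resistance until the head met the nut at about 39 mm from the stud's axis; I pressed it home with about 6 N and let go.
- **Last pictures:** The head is at the nut and the tip stands out on the far side. The pin tilts slightly head-down, with the tip about 4 mm high (roughly 0.08 rad, limit 0.25). The gripper was clear of everything. I did not measure the sole or the bystanders again at the end; the gripper did not go near the bystanders.
- **Readings that looked odd:** The gripper showed 6.6 mm on the 8 mm shank, but the hold was good. The moment about z had the opposite sign to what I expected; its size matched the joint torque.

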